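Draw a printing plate back to its register stop and clamp it

ROBOT

A 6-joint arm with a two-finger parallel gripper is mounted at the origin on a cart in front of the work surface, level with it; the furniture and walls round the work are solid. World frame = base frame: x ahead of the robot, y to its left, z up, the work surface at z = 0. Lengths are in mm, angles in rad, forces in N, time in s.
With the tool pointing down it reaches from about 400 to 925 mm from the base axis. Payload 12.5 kg.
Tool frame: the origin (TCP) lies on the mounting face of the last link; the fingertips stand 190 mm ahead of it and the grasp point (between the pads) lies 171 mm ahead of it; x points along the fingers, y is the direction in which the jaws open and shut, and the axes are right-handed (so a half turn about x gives the same grasp; the last joint's range is limited). The gripper opens to 95 mm and grips with 3 to 60 N. Pads are 20 mm wide; open, the fingers measure 119 mm over their backs; the gripper's body (75 mm by 180 mm) begins 59 mm behind the grasp point.
Start: joints at [-1.287, 0.491, 1.559, -0, 1.092, -0.106], TCP at [237.521, -578.108, 404.761] pointing down, gripper open.
Joint ranges: [-3.1, 3.1], [-0.84, 2.19], [0.05, 2.79], [-1.13, 4.28], [0.06, 2.93], [-2.69, 2.69]. Speed limits (rad/s): [2.22, 2.22, 2.79, 3.14, 3.14, 3.14].

INTERFACE

Orientations are given as [roll, pitch, yaw] about the fixed x, y, z axes, in that order (R = Rz(yaw) Ry(pitch) Rx(roll)).
In Python, from cell import env, eyes gives the robot as it stands. The module is installed in compiled form; this text tells all that it offers.
- The arm moves only by the tool jog_arm, never from a script. Its argument "deltas" is one flat list of numbers, 7 for each row, row after row: the shift along the tool's x, y, z in mm, then the turn, a rotation vector about the tool's x, y, z in rad, then the opening, from 0 (shut) to 1 (fully open). A call has 1 to 10 rows; each row shifts and turns the pose as measured when the row begins, along the tool's axes as they then stand; what a row does not reach is not made up. A row lasts 1/8 s, in which the tool goes at most 62.5 mm and 10.7 degrees, less where a joint would pass 70% of its speed; a pose out of reach is approached as far as the arm can. A call is refused whole if a number of a shift passes 62.5 or a number of a turn 0.188, either way. A call with a gripper value outside its range is refused whole. The fingers move at their own pace and stop on an object; the grip force is fixed at half the most. Time passes only in rows, so rows that do not move let the fingers close. It gives the time, the measured TCP pose, the force and the opening at its end, in the units of the state.
- env.state(): the state, without advancing time (a new reading comes with each control period).
- eyes.read_camera(name): name is "scene" or "top" or "wrist"; returns a dict with "image" (480x640x3 uint8, red, green, blue), "fovy" (degrees; the focal length in pixels is half the picture's height over the tangent of half this angle, whatever the lens; pixels are square), "cx", "cy" (the principal point, pixels), "world_from_camera" (4x4, takes a point from camera to world coordinates). Camera axes: x right, y up, looking along -z (the intrinsics and any distortion apply to the point x, -y, -z); pixel columns grow to the right and rows downward; lengths in mm; the calibration is good to about 2 mm. The wrist camera is an equidistant fisheye: a pixel r from the principal point sees the ray r / f radians off the axis. A picture is of the moment at which its call begins. There is no depth.
- env.job_done(): hands the job in, once; it reports no verdict.
The state is a dict: "t": time; "joints": joint angles; "qvel": joint speeds; "tau": joint torques, N m; "eef_pos": TCP position; "tcp_rot": TCP orientation; "ft_force": force on the tool from outside, world axes, zero at the start; "moment": the same for the moment, N m; "opening": opening from 0.0 (shut) to 1.0 (fully open).
Only numpy, scipy, OpenCV 4.12 (cv2) and the standard library are available. Lean on these libraries where they do the work, as an engineer would, in place of code of your own. Each camera call takes 0.05 s, during which the arm holds its last target.

TASK

The green printing plate lies in the register bed with its far end under the grey hood. Press lightly on top of it (never more than 25 N, press and drag together, or its surface is spoiled) and drag it back by friction until its near edge sits fully against the brass stop, then swing the red clamp bar down flat over that edge. Leave the ink tin, ink tube and gouge beside the bed where they are.

Things in the scene. Friction and masses are not known exactly. Their poses are not given: they have to be found in the camera images.
- bed: Register bed, a fixed metal frame 275 x 150 mm (x = -125 to +150 mm). Origin on the worktop; x runs along its channel from the brass stop (near end) towards the grey hood (far end), y across, z up. Two aluminium rails, tops 19 mm high, inner faces at y = -57 and +57 mm, form the channel; a grey spring-borne platen is its floor (14 mm high).
- stop (a point): Middle of the brass stop's face that meets the plate, 19 mm above the worktop: x = -85 mm, y = 0 in the bed's frame. The stop is a bar across the channel, 10 mm thick, top 20 mm high.
- hood (a point): Middle of the near top edge of the grey hood: x = +40 mm in the bed's frame, 32 mm high. The hood covers the channel from there to x = +150 mm.
- plate: Printing plate 170 (x) x 110 (y) x 5 mm, about 0.5 kg, green-blue grippy top. Origin: centre of its underside; axes as the bed's. Flat on the platen, top 19 mm above the worktop, level with the rails, far end under the hood, 25 to 50 mm short of the stop. Cannot be gripped. Top spoiled by a contact force over 25 N, press and drag together; the platen is stiff and yields only 1 mm per 20 N beyond the first few N.
- plate_edge (a point): Middle of the plate's near top edge, 85 mm from its centre. Fully home it reads x = -85 mm in the bed's frame. Friction: finger on plate about 1, plate on platen about 0.55 (both vary, so does the mass), so a press of some 4 to 9 N is needed before the plate follows the finger; under less, the finger slips over it.
- clamp (a joint): Angle of the red clamp bar, rad: 0 = down flat over the plate's near edge, 1.4 = fully open, almost upright. Starts at 1.0 to 1.3. Hinge friction of 0.05 N m keeps it where it is left. Down, it clears the plate by 1 mm.
- clamp_hinge (a point): Middle of the clamp's hinge axis, which is parallel to the bed's y: x = -107 mm in the bed's frame, 22 mm high.
- clamp_tip (a point): Middle of the free edge of the clamp bar, 37 mm from the hinge axis. The bar is 112 mm long across the bed and 4 mm thick (1 mm below to 3 mm above the hinge axis when down, top then 25 mm high). When open, its outer side faces the near end of the bed; pushed there it swings over towards the hood and down.
- tin_mid (a point): Bystander: ink tin with a yellow lid, 70 mm wide, 63 mm high; point at mid height.
- tube_mid (a point): Bystander: paint-smeared ink tube lying down, 144 x 48 x 33 mm; point at mid height.
- gouge_mid (a point): Bystander: gouge with a pear-shaped wooden handle lying down, 108 x 25 x 19 mm; point at mid height.
Things that resemble listed ones, but are neither listed nor needed, are in the scene too. Of the things that look like the plate, the smaller one is meant.

How it is judged:
By the outcome, as a careful person would: the job done as asked, in the order asked, and still so for the second after the job is handed in, with the robot touching nothing.
It also fails if it takes over 67 s, if anything falls off the work surface, if the arm or the gripper's body presses on something with over 40 N, if the wrist force passes 120 N, or if a joint passes its speed limit or range.

## Working session

There is one attempt and no reset: what is moved stays moved. The work goes in short steps, Python scripts to look and compute and a tool call to move; the robot and the scene stay as the last step left them, time stands still between calls to the robot, and variables do not carry over. Pictures are saved under pics/ and viewed, and the job is handed in when it is done.

Besides the shell and the picture viewer there is one more tool, called after "Emit:" as name(argument=value, ...), one argument or row to a line, values as JSON. jog_arm: Moves the arm, as the interface text tells. Its arguments: {"type":"object","properties":{"deltas":{"type":"array","items":{"type":"number"}}},"required":["deltas"]}

```bash
mkdir -p pics; ls; python3 - <<'E'
from cell import env, eyes
import cv2,json,pickle
for n in ["scene","top","wrist"]:
    c=eyes.read_camera(n); cv2.imwrite(f"pics/{n}0.png",c["image"][:,:,::-1]); pickle.dump(c,open(f"{n}0.pkl","wb"))
    print(n,c["fovy"],c["cx"],c["cy"],c["world_from_camera"].round(3).tolist(),[k for k in c])
print(env.state())
E
```

```text
pics
scene 45.46257810869495 322.54424568827596 244.40221989329868 [[-0.623, 0.459, -0.633, -350.059], [-0.782, -0.38, 0.493, 675.203], [-0.014, 0.803, 0.596, 872.957], [0.0, 0.0, 0.0, 1.0]] ['image', 'fovy', 'cx', 'cy', 'world_from_camera']
top 45.964614717553104 321.16082160277637 236.96462026340032 [[-0.01, 0.97, -0.242, 299.151], [-1.0, -0.01, 0.003, 7.145], [0.001, 0.242, 0.97, 1058.881], [0.0, 0.0, 0.0, 1.0]] ['image', 'fovy', 'cx', 'cy', 'world_from_camera']
wrist 65.70646984690485 319.67219918602 235.10286959087605 [[0.381, 0.896, 0.228, 301.878], [-0.925, 0.369, 0.092, -552.541], [-0.002, -0.246, 0.969, 383.244], [0.0, 0.0, 0.0, 1.0]] ['image', 'fovy', 'cx', 'cy', 'world_from_camera']
{'t': 0.15, 'joints': array([-1.28658083e+00,  4.91375985e-01,  1.55931698e+00, -1.07956699e-05,
        1.09170117e+00, -1.05575312e-01]), 'qvel': array([ 0.00092539, -0.0006502 , -0.00196615, -0.00022361,  0.00035079,
        0.00029401]), 'tau': array([ 1.01582882e-03, -6.12897635e+01, -2.58280367e+01,  6.91222656e-02,
        4.72934532e-02, -6.18695231e-05]), 'eef_pos': array([ 237.52285729, -578.07444639,  404.32136416]), 'tcp_rot': array([-1.66442411,  1.56999478,  1.86696433]), 'ft_force': array([-0.3960407 , -0.29477383,  0.44263822]), 'moment': array([-0.00895724, -0.02599781, -0.08297672]), 'opening': 0.9980243254996062}
```

View pics/scene0.png

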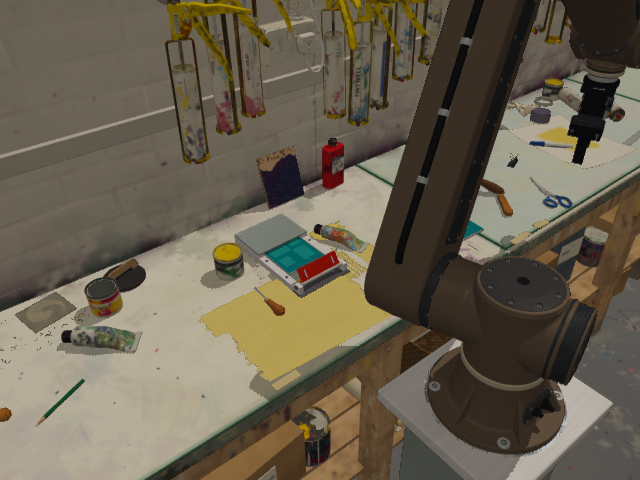

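View pics/top0.png

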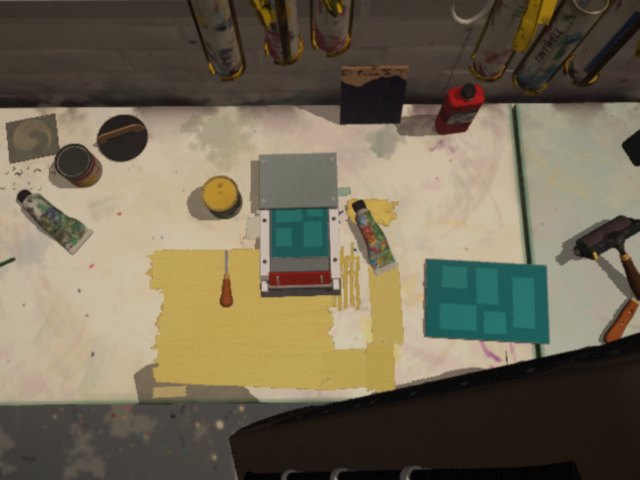

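View pics/wrist0.png

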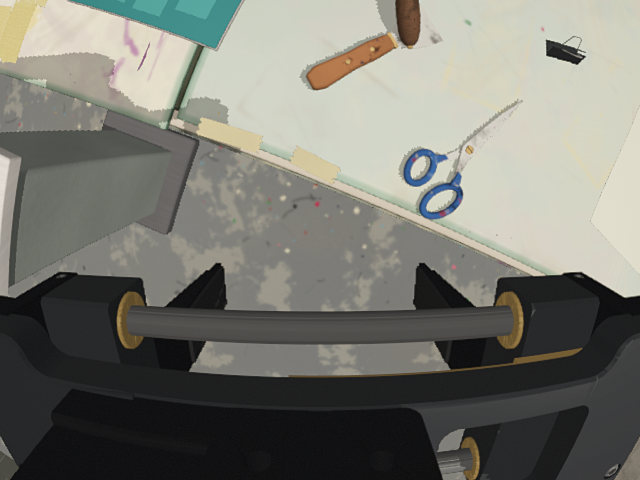

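The bed is in the top view at about (260-340, 155-295), with the hood at the top (far) end, the red clamp near row 280 and the plate at (270-328, 208-255). I'll zoom in on it.

```bash
cat > h.py <<'E'
import numpy as np, cv2, pickle
def ray(c,u,v,fish=False):
    f=240/np.tan(np.radians(c["fovy"])/2)
    x=(u-c["cx"])/f; y=(v-c["cy"])/f
    if fish:
        r=np.hypot(x,y); s=np.sin(r)/r if r>1e-9 else 1
        d=np.array([x*s,-y*s,-np.cos(r)])
    else: d=np.array([x,-y,-1.])
    M=c["world_from_camera"]; return M[:3,3],M[:3,:3]@d
def onz(c,u,v,z,fish=False):
    o,d=ray(c,u,v,fish); return o+d*(z-o[2])/d[2]
def proj(c,p,fish=False):
    f=240/np.tan(np.radians(c["fovy"])/2)
    M=c["world_from_camera"]; q=M[:3,:3].T@(np.asarray(p,float)-M[:3,3]); x,y,z=q[0],-q[1],-q[2]
    if fish:
        r=np.hypot(x,y); th=np.arctan2(r,z); k=th/r
        return np.array([c["cx"]+f*x*k,c["cy"]+f*y*k])
    return np.array([c["cx"]+f*x/z,c["cy"]+f*y/z])
E
python3 - <<'E'
from h import *
c=pickle.load(open("top0.pkl","rb"));i=c["image"][140:310,230:430,::-1]
cv2.imwrite("pics/top0z.png",cv2.resize(i,None,fx=3.5,fy=3.5,interpolation=cv2.INTER_CUBIC))
c=pickle.load(open("scene0.pkl","rb"));i=c["image"][200:330,200:400,::-1]
cv2.imwrite("pics/scene0z.png",cv2.resize(i,None,fx=4,fy=4,interpolation=cv2.INTER_CUBIC))
E
```

```text
(no output)
```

View pics/top0z.png

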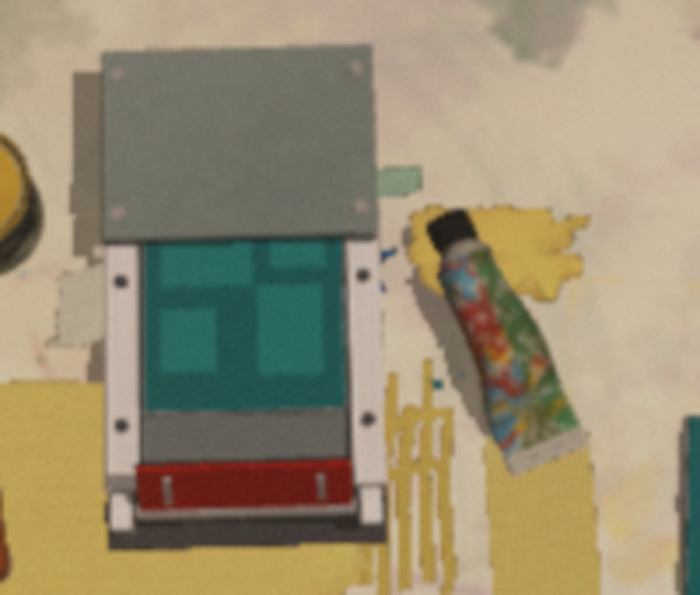

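View pics/scene0z.png

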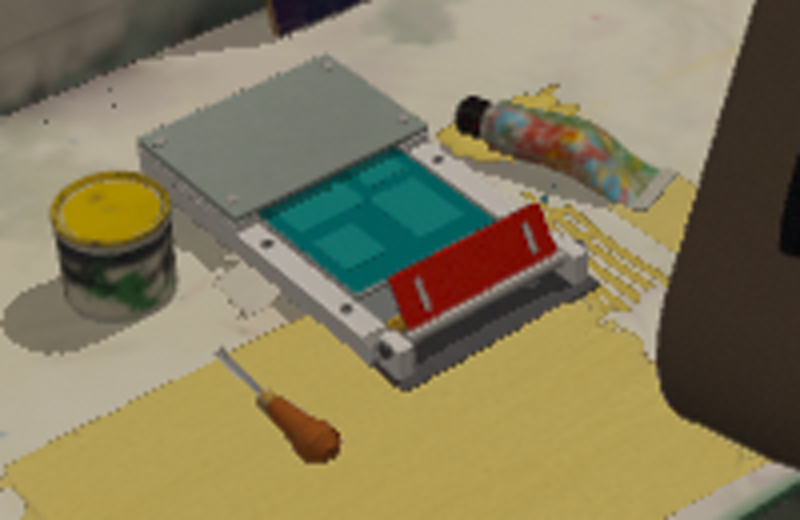

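```bash
python3 - <<'E'
from h import *
c=pickle.load(open("top0.pkl","rb"))
g=lambda X,Y,z: onz(c,230+(X+.5)/3.5-.5,140+(Y+.5)/3.5-.5,z).round(1)
H=[g(103,52,32),g(372,45,32),g(377,237,32),g(104,242,32)]
print("hood",*H)
d1=(H[0]+H[1]-H[2]-H[3])[:2]; d2=(H[0]+H[3]-H[1]-H[2])[:2]
print("len",np.linalg.norm(d1)/2,np.linalg.norm(d2)/2,"yaw",np.arctan2(d1[1],d1[0]),np.arctan2(-d2[0],d2[1]))
yaw=np.arctan2(d1[1],d1[0])
print("plate edge",g(142,411,19),g(345,407,19))
print("bed near bottom",g(110,549,0),g(386,543,0), "stop/clamp bottom",g(136,518,22),g(352,510,22))
print("clamp tip",g(138,465,58),g(350,460,58))
m=(H[2]+H[3])/2
print("hood pt",m)
E
```

```text
hood [721.4 122.5  32. ] [724.  -26.7  32. ] [612.7 -27.6  32. ] [611.4 120.2  32. ]
len 110.6615674025992 148.51280247843957 yaw 0.01445900134052171 0.013130558459221316
plate edge [520.5  99.7  19. ] [521.6  -9.2  19. ]
bed near bottom [449.  117.7   0. ] [450.8 -30.5   0. ] stop/clamp bottom [462.2 101.9  22. ] [465.3 -12.1  22. ]
clamp tip [484.   97.9  58. ] [485.5 -10.8  58. ]
hood pt [612.05  46.3   32.  ]
```

```bash
cat > go.py <<'E'
from h import *
from scipy.spatial.transform import Rotation as Ro
from cell import env
BY=0.0135; BO=np.array([572.,45.8])
def b2w(x,y,z): return np.array([BO[0]+x*np.cos(BY)-y*np.sin(BY),BO[1]+x*np.sin(BY)+y*np.cos(BY),z])
def w2b(p): d=np.asarray(p[:2])-BO; return np.array([d[0]*np.cos(BY)+d[1]*np.sin(BY),-d[0]*np.sin(BY)+d[1]*np.cos(BY),p[2]])
def st():
    s=env.state(); R=Ro.from_euler('xyz',s["tcp_rot"]).as_matrix(); return s,R
def target(yaxis_bed):  # tool x down
    y=np.array([np.cos(BY+yaxis_bed),np.sin(BY+yaxis_bed),0]); x=np.array([0,0,-1.]); return np.stack([x,y,np.cross(x,y)],1)
def delta(p,Rt):
    s,R=st(); return R.T@(p-s["eef_pos"]), Ro.from_matrix(R.T@Rt).as_rotvec()
def show():
    s,R=st(); tip=s["eef_pos"]+R[:,0]*190
    print("t",round(s["t"],2),"tcp",s["eef_pos"].round(2),"tip bed",w2b(tip).round(2),"F",s["ft_force"].round(2),"open",round(s["opening"],3),"j",s["joints"].round(3)); print(R.round(4))
E
python3 - <<'E'
from go import *
show()
for a in (np.pi/2,-np.pi/2,0,np.pi):
    print(a,*[v.round(3) for v in delta(b2w(13,0,300),target(a))])
E
```

```text
t 0.15 tcp [ 237.52 -578.07  404.32] tip bed [-342.91 -619.16  214.32] F [-0.4  -0.29  0.44] open 0.998 j [-1.287  0.491  1.559 -0.     1.092 -0.106]
[[-2.00e-04  3.80e-01 -9.25e-01]
 [ 8.00e-04 -9.25e-01 -3.80e-01]
 [-1.00e+00 -8.00e-04 -1.00e-04]]
1.5707963267948966 [ 104.718 -445.114 -558.541] [-2.765e+00 -1.000e-03  0.000e+00]
-1.5707963267948966 [ 104.718 -445.114 -558.541] [0.376 0.    0.001]
0 [ 104.718 -445.114 -558.541] [-1.195e+00 -1.000e-03  1.000e-03]
3.141592653589793 [ 104.718 -445.114 -558.541] [1.947e+00 1.000e-03 1.000e-03]
```

Emit:
jog_arm(
  deltas=[0, 0, 0, 0.188, 0, 0, 0, 0, 0, 0, 0.188, 0, 0, 0, 10, -50, -30, 0, 0, 0, 0, 10, -50, -30, 0, 0, 0, 0, 10, -50, -30, 0, 0, 0, 0, 10, -50, -30, 0, 0, 0, 0, 10, -50, -30, 0, 0, 0, 0, 10, -50, -30, 0, 0, 0, 0, 0, -50, -30, 0, 0, 0, 0, 0, -50, -30, 0, 0, 0, 0],
)

```text
t: 1.4
eef_pos: [480.3, -167.8, 340.9]
tcp_rot: [-0.986, 1.569, 2.154]
ft_force: [-0.0, 0.2, -0.3]
opening: 0.023
```

```bash
python3 - <<'E'
from go import *
show()
print(*[v.round(3) for v in delta(b2w(13,0,330),target(-np.pi/2))])
E
```

```text
t 1.4 tcp [ 480.26 -167.85  340.92] tip bed [ -94.82 -212.08  150.92] F [-0.05  0.16 -0.28] open 0.023 j [-4.660e-01  4.100e-01  1.913e+00  1.000e-03  8.210e-01  1.105e+00]
[[-0.0011 -0.0016 -1.    ]
 [ 0.0016 -1.      0.0016]
 [-1.     -0.0016  0.0011]]
[  11.157 -213.971 -104.418] [-0.015  0.001  0.002]
```

Emit:
jog_arm(
  deltas=[4, -50, -25, -0.015, 0.001, 0.002, 0, 4, -50, -25, 0, 0, 0, 0, 3, -50, -25, 0, 0, 0, 0, 0, -50, -25, 0, 0, 0, 0, 0, -14, -4, 0, 0, 0, 0, 0, 0, 0, 0, 0, 0, 0],
)

```text
t: 2.15
eef_pos: [585.3, 57.9, 328.5]
tcp_rot: [0.626, 1.57, -2.496]
ft_force: [0.6, -0.5, -0.3]
opening: 0.004
```

```bash
python3 - <<'E'
from go import *
from cell import eyes
show()
for n in ["wrist","top"]:
    c=eyes.read_camera(n); cv2.imwrite(f"pics/{n}1.png",c["image"][:,:,::-1]); pickle.dump(c,open(f"{n}1.pkl","wb"))
E
```

```text
t 2.15 tcp [585.33  57.92 328.46] tip bed [ 13.32  11.8  138.46] F [ 0.61 -0.46 -0.27] open 0.004 j [-1.400e-02  5.250e-01  1.733e+00 -1.000e-03  8.840e-01  1.539e+00]
[[-9.000e-04  1.880e-02 -9.998e-01]
 [-7.000e-04 -9.998e-01 -1.880e-02]
 [-1.000e+00  7.000e-04  9.000e-04]]
```

View pics/wrist1.png

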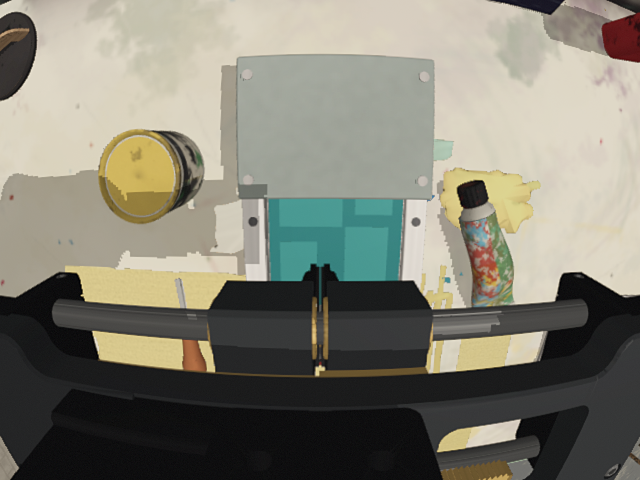

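```bash
python3 - <<'E'
from go import *
c=pickle.load(open("wrist1.pkl","rb"))
for u,v in [(239,197),(434,198),(236,57),(434,58)]:
    p=onz(c,u,v,32,True); print(p.round(1),w2b(p).round(1))
for u,v in [(269,220),(404,220)]:
    p=onz(c,u,v,19,True); print("plate/rail",w2b(p).round(1))
E
```

```text
[613.3 119.2  32. ] [42.3 72.8 32. ]
[616.  -30.4  32. ] [ 42.9 -76.8  32. ]
[720.3 122.3  32. ] [149.3  74.5  32. ]
[724.4 -26.4  32. ] [151.5 -74.2  32. ]
plate/rail [21.7 51.8 19. ]
plate/rail [ 22.5 -56.6  19. ]
```

Emit:
jog_arm(
  deltas=[30, 4, 0, 0, 0, 0, 0, 30, 4, 0, 0, 0, 0, 0, 30, 4, 0, 0, 0, 0, 0, 15, 0, 0, 0, 0, 0, 0, 4, 0, 0, 0, 0, 0, 0, 0, 0, 0, 0, 0, 0, 0],
)

```text
t: 3.0
eef_pos: [584.4, 36.6, 219.4]
tcp_rot: [2.66, 1.568, -0.474]
ft_force: [0.3, 0.2, 0.7]
opening: 0.006
```

```bash
sed -i 's/572.,45.8/573.,45./' go.py; python3 - <<'E'
from go import *
show()
E
```

```text
t 3.0 tcp [584.38  36.59 219.42] tip bed [11.75 -8.82 29.42] F [0.27 0.19 0.67] open 0.006 j [-0.05   0.676  1.816 -0.002  0.647  1.515]
[[ 0.0025  0.0077 -1.    ]
 [-0.0013 -1.     -0.0077]
 [-1.      0.0013 -0.0025]]
```

Emit:
jog_arm(
  deltas=[3, -8, 0, 0.005, 0, 0, 0, 2, 0, 0, 0, 0, 0, 0, 1, 0, 0, 0, 0, 0, 0, 0, 0, 0, 0, 0, 0, 0],
)

```text
t: 3.5
eef_pos: [584.6, 45.7, 215.1]
tcp_rot: [2.904, 1.565, -0.234]
ft_force: [-0.4, 0.0, -0.3]
opening: 0.001
```

```bash
python3 - <<'E'
from go import *
show()
E
```

```text
t 3.5 tcp [584.62  45.7  215.14] tip bed [12.75  0.26 25.14] F [-0.39  0.01 -0.33] open 0.001 j [-0.034  0.683  1.816 -0.002  0.637  1.535]
[[ 0.0059  0.0033 -1.    ]
 [-0.0014 -1.     -0.0033]
 [-1.      0.0014 -0.0059]]
```

Emit:
jog_arm(
  deltas=[2, 0, 0, 0.01, -0.006, 0, 0, 2, 0, 0, 0, 0, 0, 0, 0, 0, 0, 0, 0, 0, 0],
)

```text
t: 3.88
eef_pos: [584.7, 45.6, 210.9]
tcp_rot: [1.213, 1.569, -1.936]
ft_force: [0.0, -0.3, -0.2]
opening: 0.007
```

Emit:
jog_arm(
  deltas=[0.5, 0, 0, 0, 0, 0, 0, 0.3, 0, 0, 0, 0, 0, 0],
)

```text
t: 4.12
eef_pos: [584.7, 45.6, 210.0]
tcp_rot: [1.195, 1.569, -1.955]
ft_force: [-0.2, 1.0, -0.3]
opening: 0.006
```

Emit:
jog_arm(
  deltas=[0.4, 0, 0, 0, 0, 0, 0, 0.3, 0, 0, 0, 0, 0, 0],
)

```text
t: 4.38
eef_pos: [584.7, 45.5, 209.4]
tcp_rot: [1.263, 1.569, -1.886]
ft_force: [-1.0, -0.4, 4.7]
opening: 0.003
```

Emit:
jog_arm(
  deltas=[0.3, 0, 0, 0, 0, 0, 0],
)

```text
t: 4.5
eef_pos: [584.7, 45.5, 209.4]
tcp_rot: [1.336, 1.569, -1.813]
ft_force: [-1.4, 0.8, 4.1]
opening: 0.004
```

Emit:
jog_arm(
  deltas=[0.3, 0, 0, 0, 0, 0, 0],
)

```text
t: 4.62
eef_pos: [584.6, 45.5, 209.3]
tcp_rot: [1.453, 1.569, -1.696]
ft_force: [-1.8, -0.2, 6.3]
opening: 0.007
```

Emit:
jog_arm(
  deltas=[0.6, 0, 0, 0, 0, 0, 0],
)

```text
t: 4.75
eef_pos: [584.6, 45.5, 209.1]
tcp_rot: [1.581, 1.569, -1.569]
ft_force: [-3.8, 0.5, 10.1]
opening: 0.003
```

Emit:
jog_arm(
  deltas=[0.4, 0, 0, 0, 0, 0, 0],
)

```text
t: 4.88
eef_pos: [584.6, 45.5, 209.2]
tcp_rot: [1.721, 1.569, -1.428]
ft_force: [-2.3, -0.2, 7.5]
opening: 0.003
```

```bash
python3 - <<'E'
from go import *
show()
E
```

```text
t 4.88 tcp [584.56  45.53 209.17] tip bed [11.61  0.09 19.17] F [-2.34 -0.25  7.49] open 0.003 j [-0.035  0.693  1.817 -0.003  0.631  1.546]
[[ 2.0e-04 -7.5e-03 -1.0e+00]
 [-1.5e-03 -1.0e+00  7.5e-03]
 [-1.0e+00  1.5e-03 -2.0e-04]]
```

Emit:
jog_arm(
  deltas=[0.6, 0.03, 1.5, 0, 0, 0, 0],
)

```text
t: 5.0
eef_pos: [583.8, 45.5, 209.3]
tcp_rot: [2.76, 1.567, -0.389]
ft_force: [4.9, 0.9, 5.3]
opening: 0.002
```

Emit:
jog_arm(
  deltas=[0.6, 0.03, 1.5, 0, 0, 0, 0],
)

```text
t: 5.12
eef_pos: [583.0, 45.5, 209.4]
tcp_rot: [2.947, 1.563, -0.202]
ft_force: [4.7, 0.4, 5.2]
opening: 0.0
```

Emit:
jog_arm(
  deltas=[0.6, 0.03, 1.5, 0, 0, 0, 0],
)

```text
t: 5.25
eef_pos: [582.2, 45.5, 209.4]
tcp_rot: [3.004, 1.56, -0.145]
ft_force: [5.5, 0.4, 6.3]
opening: 0.003
```

Emit:
jog_arm(
  deltas=[0.9, 0.03, 1.5, 0, 0, 0, 0],
)

```text
t: 5.38
eef_pos: [581.5, 45.5, 209.2]
tcp_rot: [3.041, 1.556, -0.109]
ft_force: [6.7, 1.0, 8.8]
opening: 0.005
```

```bash
python3 - <<'E'
from go import *
show()
E
```

```text
t 5.38 tcp [581.49  45.52 209.15] tip bed [11.28  0.06 19.17] F [6.68 1.03 8.82] open 0.005 j [-0.035  0.689  1.828 -0.002  0.609  1.545]
[[ 0.0147 -0.0078 -0.9999]
 [-0.0016 -1.      0.0078]
 [-0.9999  0.0015 -0.0147]]
```

Emit:
jog_arm(
  deltas=[0.9, 0.03, 1.2, 0, -0.007, 0, 0],
)

```text
t: 5.5
eef_pos: [581.4, 45.5, 209.2]
tcp_rot: [3.025, 1.558, -0.125]
ft_force: [7.5, 1.0, 8.7]
opening: 0.002
```

Emit:
jog_arm(
  deltas=[0.9, 0.03, 1.2, 0, -0.009, 0, 0],
)

```text
t: 5.62
eef_pos: [581.4, 45.4, 209.2]
tcp_rot: [2.966, 1.562, -0.183]
ft_force: [7.6, 0.5, 7.6]
opening: 0.006
```

```bash
python3 - <<'E'
from go import *
show()
E
```

```text
t 5.62 tcp [581.36  45.42 209.23] tip bed [10.08 -0.04 19.24] F [7.59 0.55 7.63] open 0.006 j [-0.035  0.689  1.827 -0.002  0.616  1.546]
[[ 0.009  -0.008  -0.9999]
 [-0.0017 -1.      0.008 ]
 [-1.      0.0016 -0.0091]]
```

Emit:
jog_arm(
  deltas=[1.3, 0.03, 2, 0, -0.012, 0, 0],
)

```text
t: 5.75
eef_pos: [580.7, 45.3, 209.0]
tcp_rot: [2.62, 1.567, -0.53]
ft_force: [9.4, 1.4, 10.2]
opening: 0.001
```

Emit:
jog_arm(
  deltas=[1.2, 0.03, 2, 0, -0.012, 0, 0],
)

```text
t: 5.88
eef_pos: [580.1, 45.2, 209.1]
tcp_rot: [0.617, 1.568, -2.533]
ft_force: [8.6, 0.5, 9.9]
opening: 0.004
```

```bash
python3 - <<'E'
from go import *
show()
E
```

```text
t 5.88 tcp [580.13  45.24 209.07] tip bed [ 6.63 -0.21 19.07] F [8.62 0.5  9.95] open 0.004 j [-0.035  0.689  1.828 -0.003  0.627  1.546]
[[-0.0027 -0.0082 -1.    ]
 [-0.0019 -1.      0.0082]
 [-1.      0.0019  0.0026]]
```

```bash
cat > look.py <<'E'
import sys
from go import *
from cell import eyes
show()
t=sys.argv[1]
c=eyes.read_camera("top"); pickle.dump(c,open(f"top{t}.pkl","wb")); cv2.imwrite(f"pics/top{t}.png",cv2.resize(c["image"][140:310,230:430,::-1],None,fx=3.5,fy=3.5,interpolation=cv2.INTER_CUBIC))
c=eyes.read_camera("scene"); pickle.dump(c,open(f"scene{t}.pkl","wb")); cv2.imwrite(f"pics/scene{t}.png",cv2.resize(c["image"][200:330,200:400,::-1],None,fx=4,fy=4,interpolation=cv2.INTER_CUBIC))
show()
E
python3 look.py 2
```

```text
t 5.88 tcp [580.13  45.24 209.07] tip bed [ 6.63 -0.21 19.07] F [8.62 0.5  9.95] open 0.004 j [-0.035  0.689  1.828 -0.003  0.627  1.546]
[[-0.0027 -0.0082 -1.    ]
 [-0.0019 -1.      0.0082]
 [-1.      0.0019  0.0026]]
t 5.97 tcp [580.02  45.25 209.07] tip bed [ 6.45 -0.19 19.07] F [ 7.25  0.47 10.23] open 0.002 j [-0.035  0.689  1.828 -0.003  0.627  1.546]
[[-0.003  -0.0082 -1.    ]
 [-0.0019 -1.      0.0082]
 [-1.      0.0019  0.003 ]]
```

View pics/top2.png

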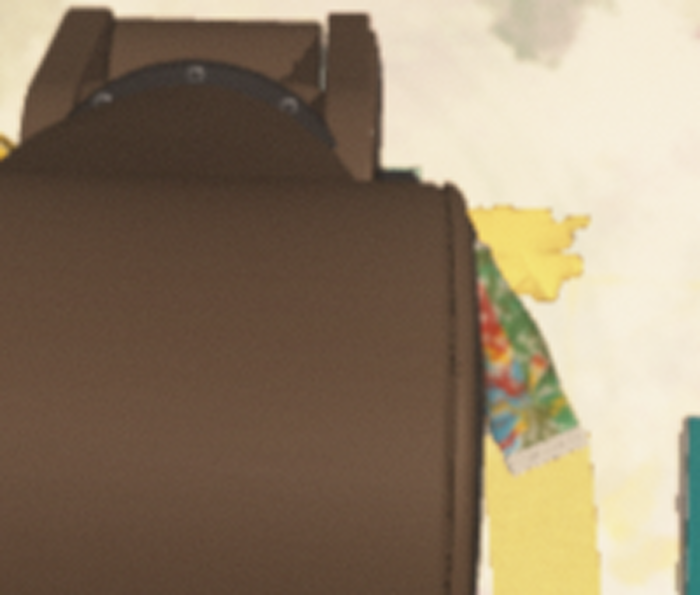

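View pics/scene2.png

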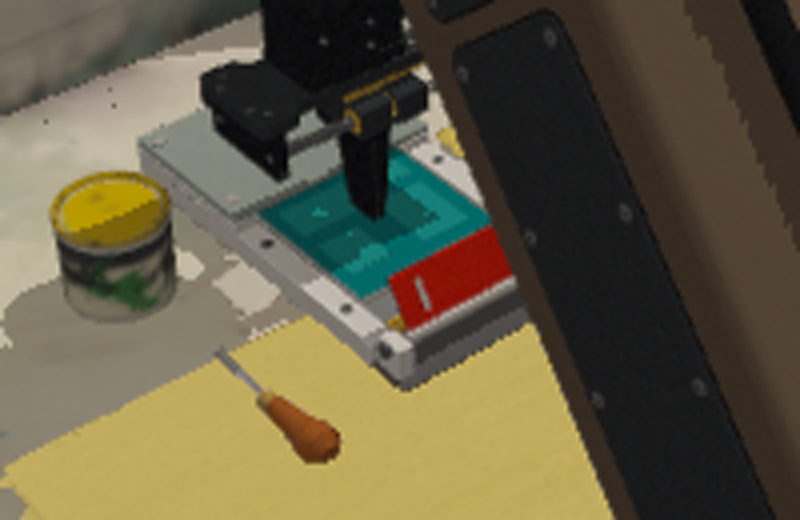

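The scene view shows the plate's near-left corner at about (357,297) in the zoom. It was at about (357,292) before, so the plate is starting to follow. I'll continue with a slightly firmer press.

Emit:
jog_arm(
  deltas=[1.3, 0.04, 2.4, 0, -0.01, 0, 0, 1.3, 0.04, 2.4, 0, -0.009, 0, 0],
)

```text
t: 6.22
eef_pos: [578.2, 45.1, 209.1]
tcp_rot: [0.243, 1.562, -2.907]
ft_force: [9.2, 0.6, 9.3]
opening: 0.0
```

Emit:
jog_arm(
  deltas=[1.3, 0.04, 2.4, 0, -0.007, 0, 0, 1.3, 0.04, 2.4, 0, -0.007, 0, 0],
)

```text
t: 6.48
eef_pos: [576.2, 44.9, 209.1]
tcp_rot: [0.254, 1.561, -2.897]
ft_force: [8.2, 0.8, 9.5]
opening: 0.005
```

```bash
python3 look.py 3
```

```text
t 6.47 tcp [576.21  44.9  209.11] tip bed [ 1.48 -0.55 19.12] F [8.16 0.77 9.51] open 0.005 j [-0.036  0.686  1.837 -0.004  0.628  1.547]
[[-0.0091 -0.0086 -0.9999]
 [-0.0023 -1.      0.0086]
 [-1.      0.0024  0.0091]]
t 6.58 tcp [576.14  44.9  209.08] tip bed [ 1.35 -0.55 19.09] F [9.06 0.6  9.53] open 0.005 j [-0.036  0.686  1.837 -0.004  0.628  1.547]
[[-0.0094 -0.0086 -0.9999]
 [-0.0023 -1.      0.0086]
 [-1.      0.0024  0.0093]]
```

View pics/scene3.png

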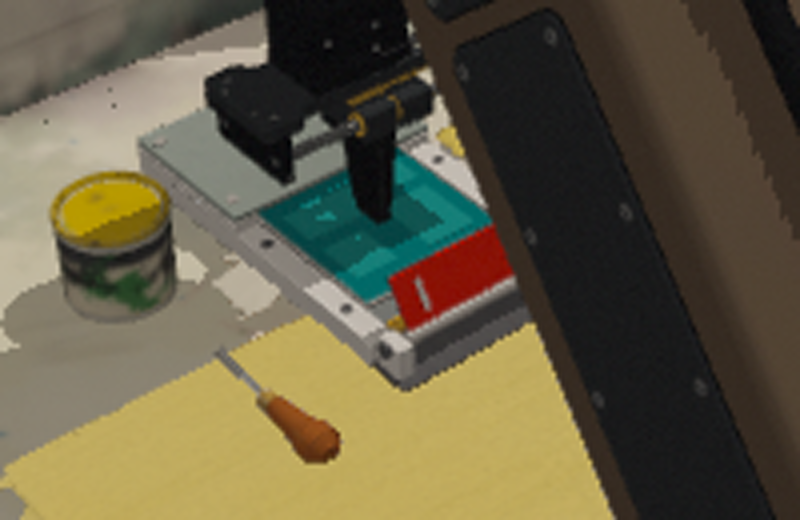

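```bash
python3 - <<'E'
from go import *
c=pickle.load(open("scene0.pkl","rb"))
for x,y in [(357,292),(357,297),(365,303)]:
    print(w2b(onz(c,200+x/4,200+y/4,19)).round(1))
# project where corner is with edge at -51..-85
for e in (-51,-56,-60,-85):
    p=proj(c,b2w(e,55,19)); print(e,((p-200)*4).round(1))
E
```

```text
[-53.6  54.6  19. ]
[-57.3  57.3  19. ]
[-64.8  57.   19. ]
-51 [353.7 290.1]
-56 [358.8 294.3]
-60 [362.9 297.6]
-85 [388.8 318.7]
```

Emit:
jog_arm(
  deltas=[1.3, 0.05, 2.8, 0, -0.005, 0, 0, 1.3, 0.05, 2.8, 0, -0.005, 0, 0, 1.3, 0.05, 2.8, 0, -0.005, 0, 0],
)

```text
t: 6.95
eef_pos: [572.1, 44.6, 209.1]
tcp_rot: [0.598, 1.566, -2.552]
ft_force: [8.6, 0.1, 10.6]
opening: 0.005
```

Emit:
jog_arm(
  deltas=[1.3, 0.05, 2.8, 0, -0.005, 0, 0, 1.3, 0.05, 2.8, 0, -0.005, 0, 0, 1.3, 0.05, 2.8, 0, -0.005, 0, 0],
)

```text
t: 7.32
eef_pos: [568.1, 44.4, 209.1]
tcp_rot: [2.141, 1.567, -1.01]
ft_force: [7.6, 1.2, 8.3]
opening: 0.003
```

```bash
python3 look.py 4
```

```text
t 7.33 tcp [568.06  44.42 209.08] tip bed [-4.6  -1.09 19.08] F [7.61 1.18 8.33] open 0.003 j [-0.037  0.678  1.86  -0.005  0.602  1.547]
[[ 0.0019 -0.0093 -1.    ]
 [-0.003  -1.      0.0093]
 [-1.      0.003  -0.0019]]
t 7.42 tcp [567.96  44.4  209.06] tip bed [-4.75 -1.1  19.06] F [ 8.53 -0.31 10.44] open 0.004 j [-0.037  0.678  1.86  -0.005  0.602  1.547]
[[ 0.0016 -0.0092 -1.    ]
 [-0.003  -1.      0.0092]
 [-1.      0.003  -0.0016]]
```

View pics/scene4.png

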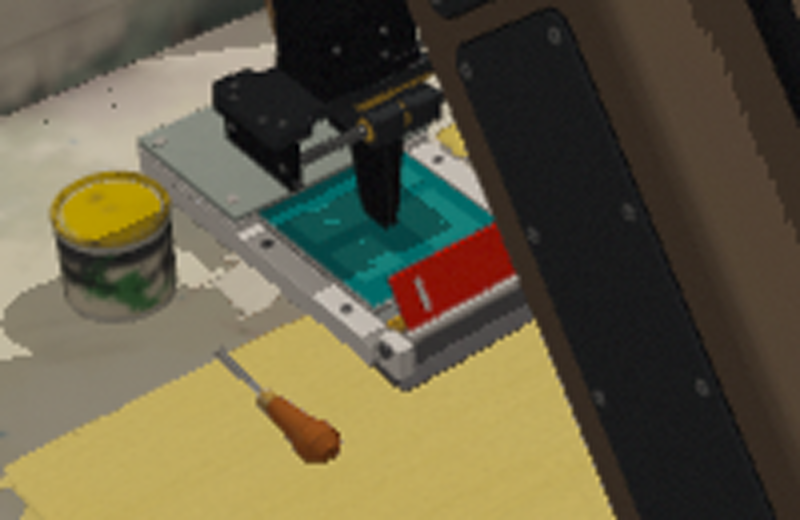

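Emit:
jog_arm(
  deltas=[1.3, 0, 2.8, 0, -0.008, 0, 0, 1.3, 0, 2.8, 0, -0.008, 0, 0, 1.3, 0, 2.8, 0, -0.008, 0, 0, 1.3, 0, 2.8, 0, -0.008, 0, 0],
)

```text
t: 7.92
eef_pos: [562.9, 44.2, 209.0]
tcp_rot: [0.971, 1.566, -2.18]
ft_force: [9.3, 0.2, 10.6]
opening: 0.003
```

Emit:
jog_arm(
  deltas=[1.3, 0, 2.8, 0, -0.007, 0, 0, 1.3, 0, 2.8, 0, -0.007, 0, 0, 1.3, 0, 2.8, 0, -0.007, 0, 0, 1.3, 0, 2.8, 0, -0.007, 0, 0],
)

```text
t: 8.43
eef_pos: [557.8, 44.1, 209.1]
tcp_rot: [1.12, 1.566, -2.031]
ft_force: [9.4, 1.2, 10.5]
opening: 0.009
```

```bash
python3 look.py 5
```

```text
t 8.43 tcp [557.78  44.07 209.08] tip bed [-15.62  -1.48  19.08] F [ 9.44  1.21 10.5 ] open 0.009 j [-0.039  0.669  1.885 -0.007  0.589  1.548]
[[-0.002  -0.01   -0.9999]
 [-0.004  -0.9999  0.01  ]
 [-1.      0.004   0.002 ]]
t 8.53 tcp [557.66  44.07 209.07] tip bed [-15.8   -1.48  19.07] F [8.83 0.93 9.83] open 0.004 j [-0.039  0.669  1.886 -0.007  0.589  1.548]
[[-0.0023 -0.01   -0.9999]
 [-0.004  -0.9999  0.01  ]
 [-1.      0.004   0.0023]]
```

View pics/scene5.png

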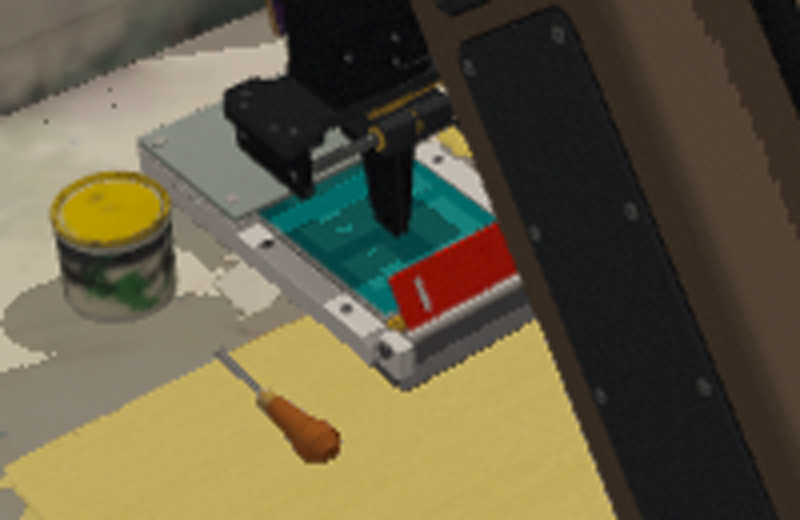

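Emit:
jog_arm(
  deltas=[1.3, -0.05, 2.5, 0, -0.007, 0, 0, 1.3, -0.05, 2.5, 0, -0.007, 0, 0],
)

```text
t: 8.78
eef_pos: [555.8, 44.1, 209.0]
tcp_rot: [1.141, 1.566, -2.011]
ft_force: [9.5, 0.7, 10.0]
opening: 0.002
```

Emit:
jog_arm(
  deltas=[1.3, -0.05, 2.5, 0, -0.007, 0, 0, 1.3, -0.05, 2.5, 0, -0.007, 0, 0],
)

```text
t: 9.02
eef_pos: [554.0, 44.1, 209.0]
tcp_rot: [1.257, 1.566, -1.895]
ft_force: [9.4, 0.1, 9.5]
opening: 0.004
```

Emit:
jog_arm(
  deltas=[1.3, -0.05, 2.5, 0, -0.007, 0, 0, 1.3, -0.05, 2.5, 0, -0.007, 0, 0],
)

```text
t: 9.28
eef_pos: [552.2, 44.1, 209.0]
tcp_rot: [1.396, 1.566, -1.757]
ft_force: [9.7, 1.1, 9.6]
opening: 0.008
```

```bash
python3 look.py 6
```

```text
t 9.28 tcp [552.19  44.13 209.03] tip bed [-21.    -1.49  19.04] F [9.71 1.13 9.56] open 0.008 j [-0.039  0.664  1.9   -0.009  0.578  1.55 ]
[[-9.000e-04 -1.070e-02 -9.999e-01]
 [-4.800e-03 -9.999e-01  1.070e-02]
 [-1.000e+00  4.800e-03  8.000e-04]]
t 9.38 tcp [552.14  44.12 209.05] tip bed [-21.07  -1.51  19.05] F [10.59  0.88  9.82] open 0.003 j [-0.039  0.664  1.9   -0.009  0.578  1.55 ]
[[-0.001  -0.0107 -0.9999]
 [-0.0048 -0.9999  0.0107]
 [-1.      0.0048  0.001 ]]
```

View pics/scene6.png

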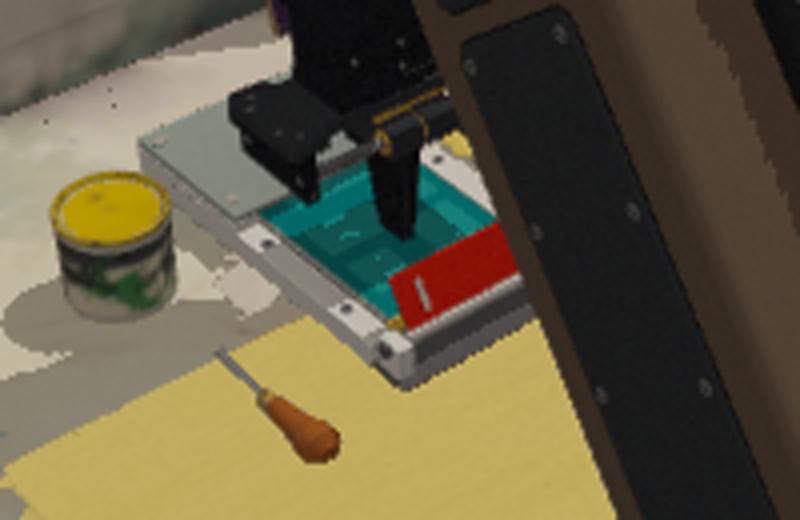

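Emit:
jog_arm(
  deltas=[1.5, -0.05, 2.5, 0, -0.007, 0, 0, 1.5, -0.05, 2.5, 0, -0.007, 0, 0],
)

```text
t: 9.62
eef_pos: [551.1, 44.1, 209.1]
tcp_rot: [2.045, 1.565, -1.107]
ft_force: [10.6, 0.2, 10.6]
opening: 0.007
```

Emit:
jog_arm(
  deltas=[1.5, -0.05, 2.5, 0, -0.007, 0, 0, 1.5, -0.05, 2.5, 0, -0.007, 0, 0],
)

```text
t: 9.88
eef_pos: [549.9, 44.2, 209.1]
tcp_rot: [2.429, 1.563, -0.724]
ft_force: [11.8, 1.1, 11.2]
opening: 0.004
```

Emit:
jog_arm(
  deltas=[-5, 0, -1, 0, 0, 0, 0, -30, 0, 0, 0, 0, 0, 0, -50, 0, 20, 0, 0, 0, 0, -20, 0, 50, 0, 0, 0, 0, 0, 0, 50, 0, 0, 0, 0, 0, 0, 0, 0, 0, 0, 0],
)

```text
t: 10.62
eef_pos: [424.8, 46.1, 315.1]
tcp_rot: [0.715, 1.563, -2.438]
ft_force: [1.1, 0.6, -0.0]
opening: 0.007
```

```bash
python3 look.py 7; python3 - <<'E'
from go import *
from cell import eyes
c=eyes.read_camera("wrist"); cv2.imwrite("pics/wrist7.png",c["image"][:,:,::-1]); pickle.dump(c,open("wrist7.pkl","wb"))
E
```

```text
t 10.62 tcp [424.75  46.13 315.09] tip bed [-149.38    2.17  125.09] F [ 1.13  0.62 -0.01] open 0.007 j [-0.046  0.354  2.124 -0.009  0.67   1.543]
[[-0.006  -0.0113 -0.9999]
 [-0.0051 -0.9999  0.0113]
 [-1.      0.0052  0.006 ]]
t 10.72 tcp [427.74  45.9  315.12] tip bed [-145.8     1.88  125.13] F [-0.1  -0.42 -0.55] open 0.007 j [-0.046  0.357  2.118 -0.009  0.67   1.543]
[[-0.0029 -0.0116 -0.9999]
 [-0.0052 -0.9999  0.0116]
 [-1.      0.0053  0.0028]]
```

View pics/scene7.png

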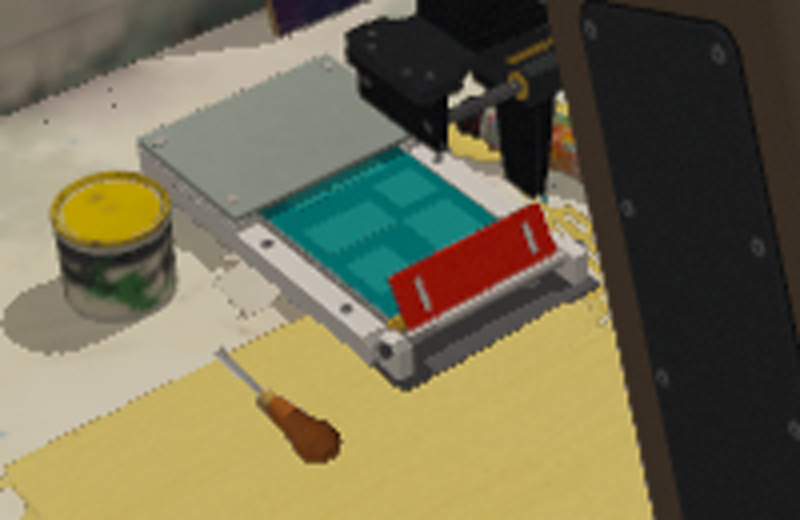

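View pics/wrist7.png

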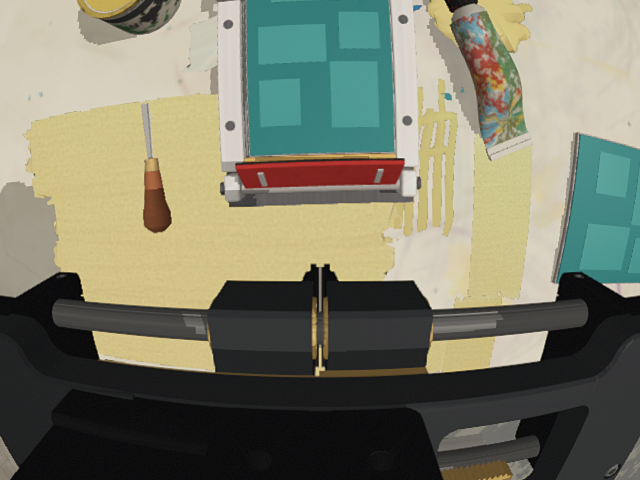

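Great view: plate's near edge is at about row 155, with a thin brass strip right behind it. I'll zoom and measure for a gap or skew.

```bash
python3 - <<'E'
from go import *
c=pickle.load(open("wrist7.pkl","rb"))
cv2.imwrite("pics/wrist7z.png",cv2.resize(c["image"][125:220,210:425,::-1],None,fx=3.7,fy=3.7,interpolation=cv2.INTER_CUBIC))
for y in (-50,0,50): print(proj(c,b2w(-85,y,19),True).round(1))
for u,v in [(246,156),(395,153)]: print(w2b(onz(c,u,v,19,True)).round(1))
E
```

```text
[386.3 153.3]
[319.  154.1]
[251.7 156.6]
[-84.3  54.3  19. ]
[-84.8 -56.6  19. ]
```

View pics/wrist7z.png

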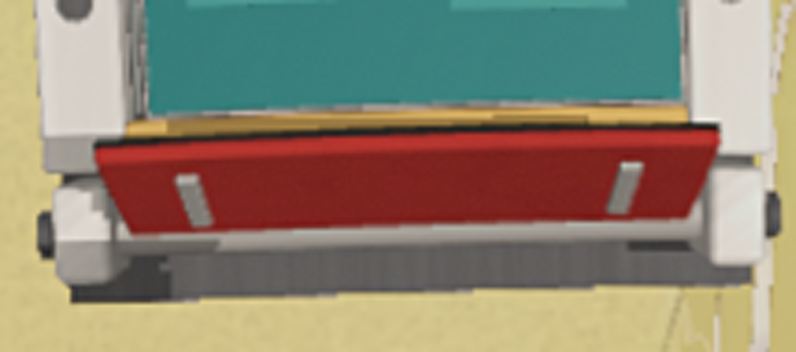

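Emit:
jog_arm(
  deltas=[20, 0, 0, 0, 0, 0, 0, 20, 0, 2, 0, 0, 0, 0, 15, 0, 0, 0, 0, 0, 0, 0, 0, 0, 0, 0, 0, 0, 0, 0, 0, 0, 0, 0, 0],
)

```text
t: 11.4
eef_pos: [430.7, 45.3, 257.0]
tcp_rot: [0.98, 1.564, -2.173]
ft_force: [0.4, 0.4, 0.4]
opening: 0.006
```

```bash
python3 - <<'E'
from go import *
from cell import eyes
show()
c=eyes.read_camera("wrist"); pickle.dump(c,open("wrist8.pkl","wb"))
print(w2b(c["world_from_camera"][:3,3]))
cv2.imwrite("pics/wrist8.png",cv2.resize(c["image"][130:290,200:440,::-1],None,fx=3.3,fy=3.3,interpolation=cv2.INTER_CUBIC))
for y in (-50,0,50): print(proj(c,b2w(-85,y,19),True).round(1))
E
```

```text
t 11.4 tcp [430.66  45.27 256.97] tip bed [-143.02    1.21   66.97] F [0.44 0.36 0.41] open 0.006 j [-0.047  0.472  2.164 -0.011  0.509  1.545]
[[-0.0036 -0.0119 -0.9999]
 [-0.0052 -0.9999  0.0119]
 [-1.      0.0053  0.0035]]
[-72.8995877   -0.33386802 235.73183072]
[402.8 161.2]
[318.1 162.1]
[233.5 165.5]
```

View pics/wrist8.png

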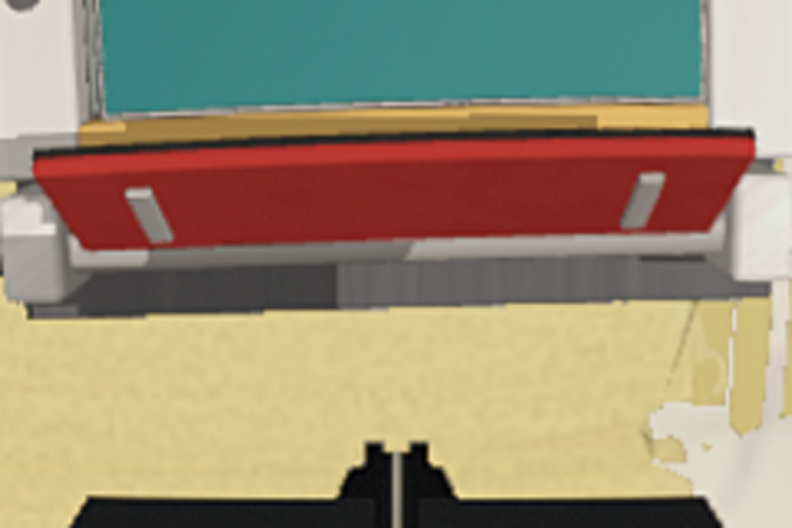

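```bash
python3 - <<'E'
from go import *
c=pickle.load(open("wrist8.pkl","rb"))["image"]
for u in (250,300,350,400): print(u,[tuple(int(q) for q in c[v,u]) for v in range(158,172)])
c=pickle.load(open("top0.pkl","rb"))["image"]
for u in (280,310): print(u,[tuple(int(q) for q in c[v,u]) for v in range(253,262)])
E
```

```text
250 [(58, 133, 130), (59, 133, 130), (57, 132, 130), (57, 134, 131), (51, 131, 128), (89, 123, 119), (190, 179, 172), (116, 102, 87), (150, 117, 62), (162, 129, 69), (161, 129, 70), (161, 128, 71), (163, 131, 72), (163, 130, 70)]
300 [(61, 136, 132), (58, 135, 132), (61, 130, 128), (132, 145, 141), (171, 164, 159), (163, 137, 104), (199, 162, 89), (183, 149, 81), (159, 127, 69), (159, 127, 69), (160, 128, 69), (163, 129, 70), (146, 114, 61), (49, 43, 34)]
350 [(58, 137, 133), (63, 118, 115), (154, 149, 146), (120, 107, 96), (191, 154, 87), (220, 183, 104), (192, 156, 87), (160, 127, 71), (158, 126, 70), (160, 127, 69), (146, 115, 62), (91, 73, 44), (36, 37, 36), (56, 40, 38)]
400 [(65, 141, 137), (100, 133, 129), (178, 170, 165), (130, 110, 87), (202, 164, 89), (223, 186, 108), (223, 187, 111), (221, 184, 108), (221, 184, 108), (225, 187, 109), (190, 152, 84), (73, 59, 39), (35, 36, 38), (102, 42, 39)]
280 [(36, 85, 79), (39, 87, 82), (36, 84, 79), (42, 86, 81), (77, 92, 85), (98, 94, 87), (97, 92, 86), (99, 94, 89), (100, 95, 88)]
310 [(34, 83, 79), (33, 82, 79), (39, 85, 82), (63, 91, 86), (75, 82, 77), (85, 82, 74), (98, 95, 86), (101, 96, 88), (99, 94, 86)]
```

Emit:
jog_arm(
  deltas=[8, 0, 0, 0, 0, 0, 0, 8, 0, 0, 0, 0, 0, 0, 4, 0, 0, 0, 0, 0, 0, 0, 0, -6, 0, 0, 0, 0, 0, 0, -6, 0, 0, 0, 0, 0, 0, -6, 0, 0, 0, 0, 0, 0, 0, 0, 0, 0, 0],
)

```text
t: 12.32
eef_pos: [450.5, 44.9, 236.6]
tcp_rot: [1.416, 1.565, -1.737]
ft_force: [-0.3, -0.9, -0.9]
opening: 0.002
```

```bash
python3 look.py 9
```

```text
t 12.32 tcp [450.49  44.92 236.61] tip bed [-122.68    0.57   46.62] F [-0.27 -0.9  -0.94] open 0.002 j [-0.046  0.53   2.132 -0.012  0.48   1.547]
[[-9.000e-04 -1.190e-02 -9.999e-01]
 [-5.300e-03 -9.999e-01  1.190e-02]
 [-1.000e+00  5.300e-03  8.000e-04]]
t 12.43 tcp [450.    44.94 236.56] tip bed [-123.29    0.59   46.56] F [ 0.56 -0.43 -0.4 ] open 0.007 j [-0.046  0.53   2.133 -0.012  0.48   1.547]
[[-0.0015 -0.0118 -0.9999]
 [-0.0053 -0.9999  0.0118]
 [-1.      0.0054  0.0015]]
```

View pics/scene9.png

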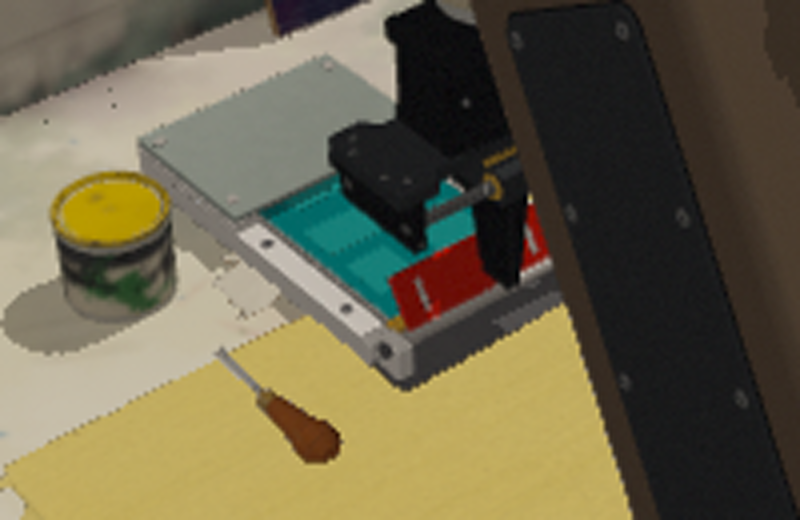

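The finger is right behind the clamp, just short of contact. Now I'll push it over.

Emit:
jog_arm(
  deltas=[0, 0, -5, 0, 0, 0, 0, 0, 0, -5, 0, 0, 0, 0, 0, 0, -5, 0, 0, 0, 0],
)

```text
t: 12.8
eef_pos: [465.6, 44.8, 236.7]
tcp_rot: [1.268, 1.565, -1.885]
ft_force: [-2.0, -0.5, -0.3]
opening: 0.005
```

Emit:
jog_arm(
  deltas=[0, 0, -5, 0, 0, 0, 0, 0, 0, -5, 0, 0, 0, 0, 0, 0, -5, 0, 0, 0, 0],
)

```text
t: 13.18
eef_pos: [481.2, 44.6, 236.4]
tcp_rot: [0.97, 1.564, -2.184]
ft_force: [-0.7, -0.6, 0.2]
opening: 0.001
```

```bash
python3 look.py 10
```

```text
t 13.18 tcp [481.25  44.61 236.43] tip bed [-92.47  -0.14  46.43] F [-0.74 -0.65  0.16] open 0.001 j [-0.043  0.556  2.059 -0.011  0.53   1.548]
[[-0.0037 -0.0117 -0.9999]
 [-0.0053 -0.9999  0.0118]
 [-1.      0.0053  0.0036]]
t 13.28 tcp [481.53  44.59 236.48] tip bed [-91.98  -0.17  46.49] F [-0.34  0.9   0.57] open 0.003 j [-0.043  0.556  2.058 -0.011  0.53   1.548]
[[-0.0026 -0.0118 -0.9999]
 [-0.0053 -0.9999  0.0118]
 [-1.      0.0053  0.0026]]
```

View pics/scene10.png

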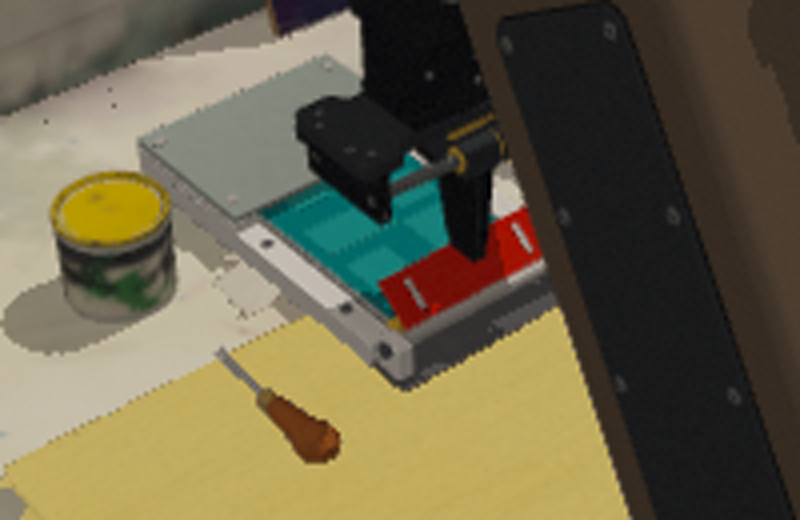

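Emit:
jog_arm(
  deltas=[0, 0, -5, 0, 0, 0, 0, 2, 0, -4, 0, 0, 0, 0, 4, 0, -1, 0, 0, 0, 0],
)

```text
t: 13.65
eef_pos: [492.7, 44.4, 230.7]
tcp_rot: [1.617, 1.565, -1.537]
ft_force: [1.4, -0.1, 2.2]
opening: 0.006
```

Emit:
jog_arm(
  deltas=[4, 0, 0, 0, 0, 0, 0, 4, 0, 0, 0, 0, 0, 0],
)

```text
t: 13.9
eef_pos: [493.0, 44.3, 222.2]
tcp_rot: [1.83, 1.565, -1.324]
ft_force: [1.3, -0.7, 2.0]
opening: 0.002
```

```bash
python3 -c "from go import *; show()"
```

```text
t 13.9 tcp [492.99  44.34 222.17] tip bed [-79.77  -0.61  32.18] F [ 1.28 -0.73  2.05] open 0.002 j [-0.043  0.592  2.04  -0.011  0.509  1.549]
[[ 0.0014 -0.0119 -0.9999]
 [-0.0054 -0.9999  0.0118]
 [-1.      0.0054 -0.0014]]
```

Now pressing down, with a force consistent with hinge friction (about 2 N). Bar flat puts the tip at z≈25.

Emit:
jog_arm(
  deltas=[3, 0, 0, 0, 0, 0, 0, 2, 0, 0, 0, 0, 0, 0],
)

```text
t: 14.15
eef_pos: [492.8, 44.3, 216.5]
tcp_rot: [1.701, 1.565, -1.453]
ft_force: [-0.1, -0.1, 0.6]
opening: 0.005
```

Emit:
jog_arm(
  deltas=[1, 0, 0, 0, 0, 0, 0, 0.6, 0, 0, 0, 0, 0, 0],
)

```text
t: 14.4
eef_pos: [492.8, 44.3, 215.2]
tcp_rot: [1.709, 1.565, -1.445]
ft_force: [-1.4, 0.6, 16.0]
opening: 0.006
```

Emit:
jog_arm(
  deltas=[0.5, 0, 0, 0, 0, 0, 0, 0.5, 0, 0, 0, 0, 0, 0],
)

```text
t: 14.65
eef_pos: [492.6, 44.3, 215.3]
tcp_rot: [1.831, 1.565, -1.323]
ft_force: [-0.9, 0.5, 9.2]
opening: 0.005
```

The bar is on its stop (tip at z≈25.2, force rising). I'll lift straight up, back off and look.

Emit:
jog_arm(
  deltas=[-5, 0, 0, 0, 0, 0, 0, -25, 0, 0, 0, 0, 0, 0, -50, 0, 20, 0, 0, 0, 0, -30, 0, 45, 0, 0, 0, 0, 0, 0, 30, 0, 0, 0, 0, 0, 0, 0, 0, 0, 0, 0, 0, 0, 0, 0, 0, 0, 0],
)

```text
t: 15.52
eef_pos: [394.7, 46.1, 329.1]
tcp_rot: [1.473, 1.565, -1.68]
ft_force: [-0.1, -0.0, -0.9]
opening: 0.003
```

```bash
python3 look.py 11; python3 - <<'E'
from go import *
from cell import eyes
c=eyes.read_camera("wrist"); cv2.imwrite("pics/wrist11.png",c["image"][:,:,::-1]); pickle.dump(c,open("wrist11.pkl","wb"))
E
```

```text
t 15.53 tcp [394.72  46.1  329.08] tip bed [-178.38    2.48  139.08] F [-0.12 -0.04 -0.88] open 0.003 j [-0.049  0.292  2.175 -0.009  0.675  1.54 ]
[[-6.000e-04 -1.180e-02 -9.999e-01]
 [-5.400e-03 -9.999e-01  1.180e-02]
 [-1.000e+00  5.400e-03  5.000e-04]]
t 15.62 tcp [394.82  46.07 328.74] tip bed [-178.43    2.46  138.75] F [-0.32 -0.11  0.21] open 0.004 j [-0.049  0.293  2.175 -0.009  0.675  1.54 ]
[[-0.0014 -0.0118 -0.9999]
 [-0.0054 -0.9999  0.0119]
 [-1.      0.0054  0.0014]]
```

View pics/scene11.png

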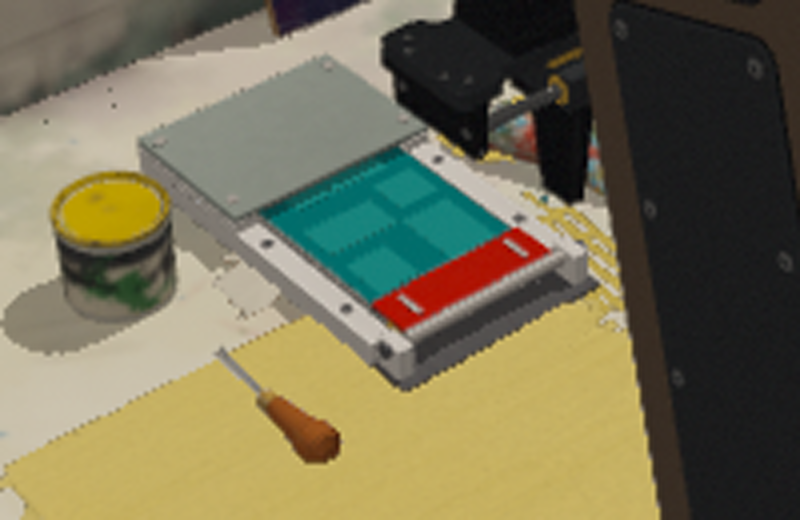

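View pics/wrist11.png

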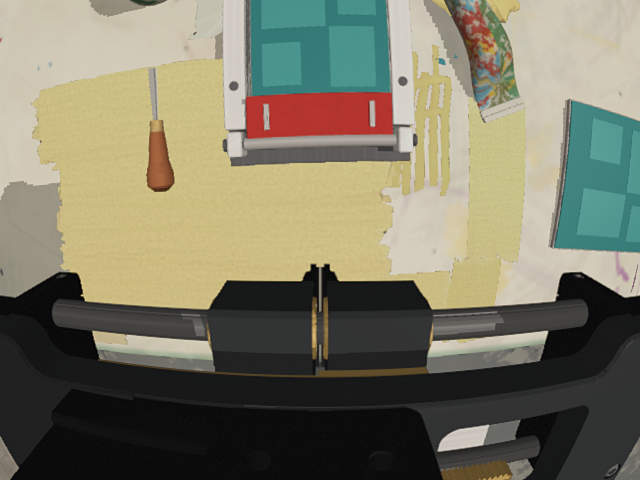

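The clamp lies flat over the near edge, at (247-393, 94-138). Tin, tube and gouge look undisturbed. Before handing in, I'll compare a plate tile corner with its position before the clamp was closed.

```bash
python3 - <<'E'
from go import *
a=pickle.load(open("scene7.pkl","rb"))["image"].astype(int);b=pickle.load(open("scene11.pkl","rb"))["image"].astype(int)
# window over visible plate left part and gouge/tin
for n,(x0,y0,x1,y1) in dict(plate=(275,250,300,268),gouge=(252,286,288,318),tin=(212,242,245,280)).items():
    A=a[y0:y1,x0:x1].astype(np.float32).mean(2);B=b[y0:y1,x0:x1].astype(np.float32).mean(2)
    print(n,cv2.phaseCorrelate(A,B),abs(A-B).mean())
E
```

```text
plate ((0.5170052827812519, 0.004000047804472828), 0.9927303828133477) 0.9207406
gouge ((0.06523390766928472, 0.055793713385474675), 0.9784378941274352) 2.1429398
tin ((-0.018116840615135743, -0.006136179070050929), 1.0047182502845924) 0.71663994
```

```bash
python3 - <<'E'
from cell import env
print(env.job_done())
E
```

```text
the job is handed in; nothing more can be done
None
```

I dragged the plate home against the brass stop, then swung the red clamp bar down flat over its edge. I handed the job in at about 15.7 s, with the arm lifted clear.

- **Drag:** I pressed with about 8–11 N. The highest press and drag combined that I read was about 16 N, at row ends only. The finger went about 4 mm further than needed and slipped on the plate at the end, which fits the plate being stopped.
- **Plate position:** In the wrist camera the near edge measured x = -84.3 mm at one side and -84.8 mm at the other, against -85. The dark line between the plate's rim and the brass is under a pixel, so a gap of a few tenths of a millimetre can't be ruled out. I measured this before the clamp went down; afterwards the bar hides the edge.
- **Clamp:** The force rose to 16 N with the fingertip at 25.2 mm, which matches the 25 mm top of the bar when down. It looks flat in both the scene and wrist pictures.
- **Bystanders:** The tin and gouge did not shift between the pictures before and after the clamp swing. The tube I judged by eye only.
- **Disagreement:** An image comparison of the plate over the clamp swing gave a 0.5-pixel sideways shift. The brightness difference was at noise level and the shift was not along the drag direction, so I took it as an artefact.

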